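Put the stamp away and slide the tool tray under the ware stand

ROBOT

A 6-joint arm with a two-finger parallel gripper is mounted at the origin on the work surface; the furniture and walls round the work are solid. World frame = base frame: x ahead of the robot, y to its left, z up, the work surface at z = 0. Lengths are in m, angles in rad, forces in N, time in s.
With the tool pointing down it reaches from about 0.3 to 0.875 m from the base axis. Payload 6.4 kg.
Tool frame: the origin (TCP) lies at the very end of the fingers, on their centre line; the grasp point (between the pads) lies 19 mm behind it; z points along the fingers, y is the direction in which the jaws open and shut (so a half turn about z gives the same grasp; the last joint's range is limited). The gripper opens to 85 mm and grips with 20 to 120 N. Pads are 22 mm wide; open, the fingers measure 114 mm over their backs; the gripper's body (76 mm by 85 mm) begins 54 mm behind the grasp point. The pads swing forward as they close: fully open they stand 13 mm farther back than shut.
Start: joints at [1.008, 0.181, 1.607, -0, 1.354, -0.206], TCP at [0.201, 0.539, 0.231] pointing down, gripper open.
Joint ranges: [-2.99, 2.99], [-0.89, 2.07], [0.3, 2.58], [-1.14, 4.28], [0, 2.63], [-3.12, 3.12]. Speed limits (rad/s): [2.57, 2.57, 3.01, 3.14, 3.14, 3.14].

INTERFACE

Orientations are given as a unit quaternion [w, x, y, z].
In Python, from bench import telemetry, imaging, ctrl gives the robot as it stands.
- The arm moves only by the shell command python3 -m pendant 'ROWS' [OPENING]. ROWS is JSON, a list that holds one entry, the list of rows, each a list of 6 numbers: the shift along the tool's x, y, z in units of 200 mm (1.0 is 200 mm), then the turn, a rotation vector about the tool's x, y, z in units of pi rad (1.0 is pi rad). In form: [[[tx, ty, tz, rx, ry, rz], ...]]. A call has 1 to 12 rows; each row shifts and turns the pose as measured when the row begins, along the tool's axes as they then stand; what a row does not reach is not made up. A row lasts 1/8 s, in which the tool goes at most 62.5 mm and 10.7 degrees, less where a joint would pass 70% of its speed; a pose out of reach is approached as far as the arm can. A call with a number of a shift or a turn outside -1 to 1 is refused whole. A call with a gripper value outside its range is refused whole. OPENING is the closure, from 0 (fully open) to 1 (shut), set as the call begins (- or left out, the last holds). The fingers move at their own pace and stop on an object; the grip force is fixed at half the most. Time passes only in rows, so rows that do not move let the fingers close. It gives the time, the measured TCP pose, the force and the opening at its end, in the units of the state.
- telemetry.get_obs(): the state, without advancing time (a new reading comes with each control period).
- imaging.camera(name): name is "side" or "top"; returns a dict with "pixels" (400x640x3 uint8, blue, green, red), "vfov" (degrees; the focal length in pixels is half the picture's height over the tangent of half this angle, whatever the lens; pixels are square), "cx", "cy" (the principal point, pixels), "R" (3x3) and "t" (3): a world point X has camera coordinates R X + t. Camera axes: x right, y down, z forward; pixel columns grow to the right and rows downward; lengths in m; the calibration is good to about 2 mm. A picture is of the moment at which its call begins. There is no depth.
- ctrl.hand_in(): hands the job in, once; it reports no verdict.
The state is a dict: "time_s": time; "q": joint angles; "dq": joint speeds; "joint_efforts": joint torques, N m; "eef_pos": TCP position; "eef_rot": TCP orientation; "wrist_force": force on the tool from outside, world axes, zero at the start; "torque": the same for the moment, N m; "opening": opening from 0.0 (shut) to 1.0 (fully open).
Only numpy, scipy, OpenCV 4.12 (cv2) and the standard library are available. Lean on these libraries where they do the work, as an engineer would, in place of code of your own. Each camera call takes 0.05 s, during which the arm holds its last target.

TASK

First stand the wooden texture stamp upright in the empty compartment of the low tool tray (the one away from the handle). Then, keeping the tray down on the table, slide it under the low ware stand, rear end first, until it sits square and fully home against the depth stop inside: feel for the stop and press only gently, do not scrape the underside of the stand, leave the stamp standing, let go, and leave the timer, the clay and the plastic ring on the stand where they are.

Things in the scene. Friction and masses are not known exactly. Their poses are not given: they have to be found in the camera images.
- tool_tray: loose low wooden tray, 160 long (x) x 126 wide (y) mm, 0.25 to 0.5 kg. Origin: centre of its underside, z up. +x points to its rear end, which goes in first (outer face at x=+80), -x to its handle end. Floor 6 mm thick; side and rear walls 6 mm thick, 30 mm high; front wall 48 mm high, outer face at x=-80. A cross wall 23 mm high at x=0 makes two compartments
- tray_pocket (a point): middle of the floor of the tray's empty rear compartment, at x=+38, y=0, z=6 mm of the tray, same axes. The compartment is 72 (x) x 114 (y) mm inside. The front compartment holds a flat wooden rib that stays there
- tray_handle (a point): grip point on the tray's upright handle tab, at x=-97, y=0, z=42 mm of the tray, same axes. The tab is 14 mm thick (y), stands out 32 mm from the front wall (tray x -112 to -80) and its top is 54 mm above the table; pinch it across y from above
- ware_stand: fixed low plywood stand, open at the front only. Origin: middle of the mouth at table level, under the board's front edge; x points straight into the bay, z up. The bay is 140 mm wide (y -70 to +70); stand 190 mm wide, 180 mm deep. At the mouth, flared cheeks 40 mm high (x -24 to 0) guide the tray in
- bay_roof (a point): middle of the lower front edge of the stand's top board, 76 mm above the table, the stand's axes. The board is 18 mm thick (top 94 mm above the table) and reaches 180 mm back; on it lies a loose plastic ring 16 mm high, well back
- stop_zone (a point): in the stand's bay on the table, 109 mm straight behind the mouth: the middle of the zone where the fixed depth stop may be. Its two rubber pads face the mouth, square to the bay, 38 mm either side of the middle, 8 to 28 mm high. Their depth is set anew each time, 82 to 136 mm behind the mouth, badly seen: feel for it. Press with less than 15 N. The handle always stays outside
- stamp: loose wooden block stamp standing upright, 30 x 30 mm and 56 mm tall, about 0.05 kg. Origin: centre of its underside, z up along its length; side faces square to x and y. Standing in the tray it passes under the stand with about 14 mm to spare
- timer: bystander: round kitchen timer, 64 mm across and 42 mm high, origin at the centre of its underside
- clay_lump: bystander: lump of torn clay, 65 x 76 x 40 mm, origin at the centre of its underside
- drain_ring: bystander: white plastic flange ring, 72 mm across and 16 mm high, lying loose on top of the stand, well back from its front edge; origin at the centre of its underside
There are look-alikes about, which are no part of the job. Of the things shaped like the stamp, the wooden one is meant.

How it is judged:
On the way:
1. the stamp stands released in the rear compartment of the tray while the tray is still in front of the stand (x of stamp in the frame of tool_tray between 0.012 and 0.064 m and y of stamp in the frame of tool_tray between -0.047 and 0.047 m and z of stamp in the frame of tool_tray below 0.012 m and angle between stamp's own z axis and vertical below 0.15 rad and contact force between stamp and the fingers below 0.05 N and x of tool_tray in the frame of ware_stand below -0.07 m), for 0.2 s.
At the end, for the whole second after the job is handed in: The tray lies flat on the table under the stand, in the middle of the bay within 20 mm and square within 0.08 rad, its rear face within 2.5 mm of both pads of the depth stop; the stamp stands upright (within 0.15 rad) on the floor of the tray's rear compartment; everything is released and at rest (x of each of stop_pad_l, stop_pad_r in the frame of tool_tray below 0.085 m and x of tool_tray in the frame of ware_stand above -0.004 m and y of tool_tray in the frame of ware_stand between -0.02 and 0.02 m and angle between the x axis of tool_tray and the x axis of ware_stand, either way round below 0.08 rad and height (world z) of tool_tray below 0.004 m and angle between tool_tray's own z axis and vertical below 0.04 rad and x of stamp in the frame of tool_tray between 0.012 and 0.064 m and y of stamp in the frame of tool_tray between -0.047 and 0.047 m and z of stamp in the frame of tool_tray below 0.012 m and angle between stamp's own z axis and vertical below 0.15 rad and linear speed of each of tool_tray, stamp below 0.01 m/s); the robot touches nothing.
It fails at once if the tray is pressed against the depth stop with more than 15 N (contact force between tool_tray and stop_pad_l above 15 N or contact force between tool_tray and stop_pad_r above 15 N or contact force between tool_tray and depth_stop above 15 N).
It fails at once if the tray is forced against the stand with more than 15 N (contact force between tool_tray and ware_stand above 15 N).
It fails at once if the stamp strikes the stand (contact force between stamp and ware_stand above 1 N).
It fails at once if the tray is lifted off the table by more than 20 mm (height (world z) of tool_tray above 0.02 m).
It fails at once if the timer, the clay or the plastic ring is moved by more than 20 mm (distance of any of timer, clay_lump, drain_ring from where it was at the start of the episode above 0.02 m).
It also fails if it takes over 72 s, if anything falls off the work surface, if the arm or the gripper's body presses on something with over 40 N, if the wrist force passes 120 N, or if a joint passes its speed limit or range.

## Working session

There is one attempt and no reset: what is moved stays moved. The work goes in short steps, Python scripts to look and compute and a shell command to move; the robot and the scene stay as the last step left them, time stands still between calls to the robot, and variables do not carry over. Pictures are saved under pics/ and viewed, and the job is handed in when it is done.

```bash
ls; mkdir -p pics; python3 - <<'E'
from bench import telemetry, imaging
import cv2
o=telemetry.get_obs(); print(o)
for n in("side","top"):
    c=imaging.camera(n); cv2.imwrite(f"pics/{n}0.png",c["pixels"]); print(n,c["vfov"],c["cx"],c["cy"],c["R"],c["t"])
E
```

```text
pics
{'time_s': 0.0, 'q': array([ 1.00767206e+00,  1.81522443e-01,  1.60802497e+00,  3.23443402e-06,
        1.35381484e+00, -2.06330285e-01]), 'dq': array([ 0.0002177 ,  0.00283076, -0.00043294, -0.00214434, -0.00122299,
        0.00115652]), 'joint_efforts': array([ 9.26496205e-05, -4.44890893e+01, -3.51326752e+01, -2.44264838e-04,
        9.47389053e-03,  7.31727425e-06]), 'eef_pos': array([0.20052268, 0.53830042, 0.23038642]), 'eef_rot': array([-3.33535199e-04,  1.77452509e-01,  9.84128967e-01, -8.19530636e-04]), 'wrist_force': array([-0.27030325, -0.02466377,  0.46177518]), 'torque': array([ 0.02429154,  0.02182899, -0.02133103]), 'opening': 1.002345881241525}
side 54.6928975580293 319.01278491645553 204.93602596051963 [[-0.9901579  -0.13791224  0.02382325]
 [-0.07643572  0.39028617 -0.91751528]
 [ 0.1172387  -0.91030595 -0.39698636]] [0.52698047 0.12660563 1.10355844]
top 42.293281084356856 312.31227608948507 204.84105326604163 [[ 1.48380553e-02 -9.99889061e-01  1.30334793e-03]
 [-9.93695421e-01 -1.48909877e-02 -1.11120066e-01]
 [ 1.11127147e-01  3.53674815e-04 -9.93806134e-01]] [0.01186734 0.50673549 1.24093846]
```

View pics/side0.png

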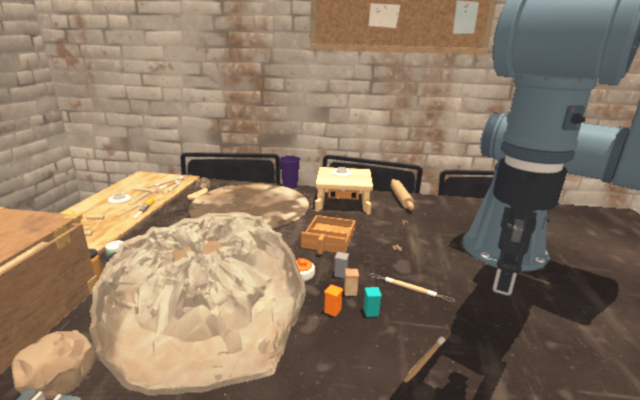

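View pics/top0.png

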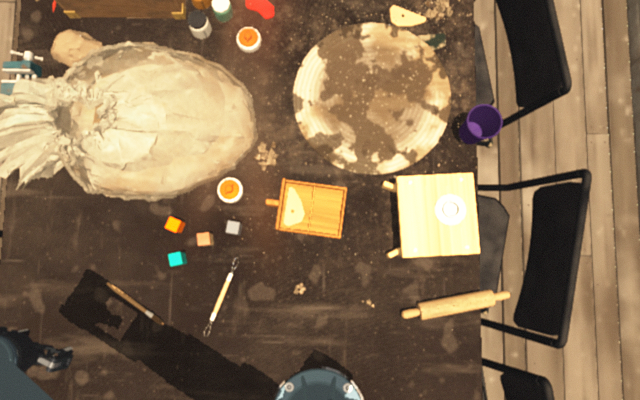

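```bash
python3 - <<'E'
import cv2
t=cv2.imread("pics/top0.png"); s=cv2.imread("pics/side0.png")
cv2.imwrite("pics/top0a.png",cv2.resize(t[160:280,150:360],None,fx=3.8,fy=3.8,interpolation=cv2.INTER_CUBIC))
cv2.imwrite("pics/top0b.png",cv2.resize(t[150:280,370:500],None,fx=4,fy=4,interpolation=cv2.INTER_CUBIC))
cv2.imwrite("pics/side0a.png",cv2.resize(s[160:330,270:420],None,fx=3.5,fy=3.5,interpolation=cv2.INTER_CUBIC))
E
```

```text
(no output)
```

View pics/top0a.png

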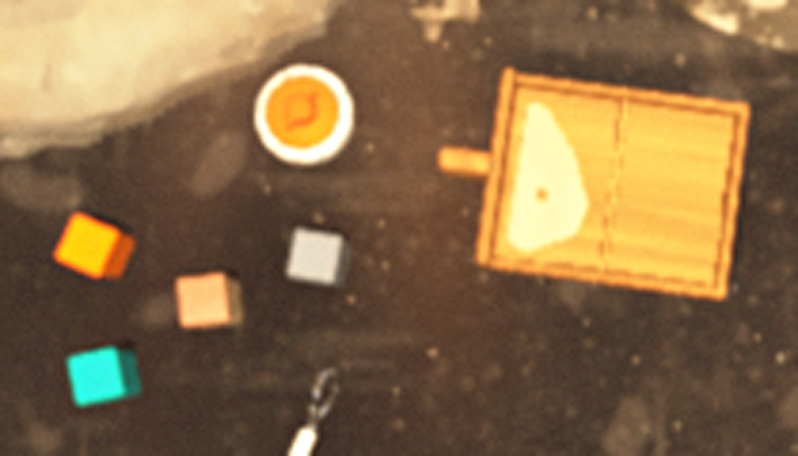

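View pics/top0b.png

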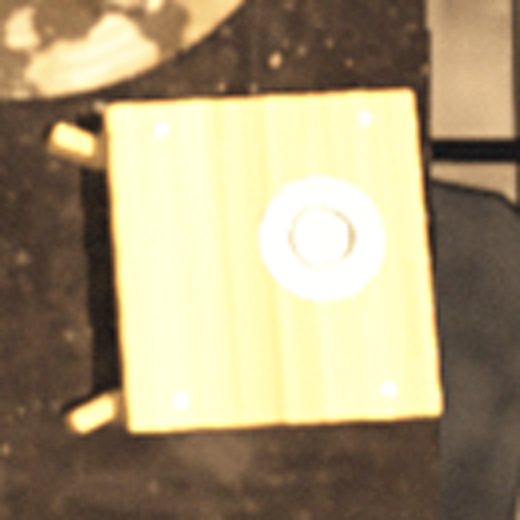

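View pics/side0a.png

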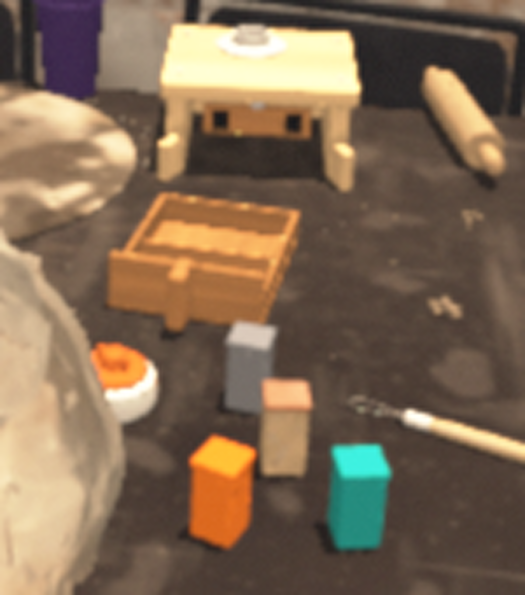

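```bash
cat > h.py <<'E'
import numpy as np
from scipy.optimize import least_squares
from bench import imaging
def cal(n):
    c=imaging.camera(n); c["f"]=200/np.tan(np.radians(c["vfov"]/2)); return c
def proj(c,X):
    X=np.atleast_2d(X); p=X@np.array(c["R"]).T+np.array(c["t"])
    return np.c_[c["f"]*p[:,0]/p[:,2]+c["cx"],c["f"]*p[:,1]/p[:,2]+c["cy"]]
def world(v,P):
    P=np.asarray(P,float);c,s=np.cos(v[2]),np.sin(v[2])
    return np.c_[v[0]+c*P[:,0]-s*P[:,1],v[1]+s*P[:,0]+c*P[:,1],P[:,2]]
def back(c,px,z):
    px=np.atleast_2d(np.asarray(px,float)); d=np.c_[(px-[c["cx"],c["cy"]])/c["f"],np.ones(len(px))]@np.array(c["R"])
    o=-np.array(c["R"]).T@np.array(c["t"]); return o+d*((z-o[2])/d[:,2])[:,None]
def fit(obs,x0):
    # obs list of (cam, local pts, pixels)
    fun=lambda v:np.concatenate([(proj(c,world(v,P))-np.asarray(px)).ravel() for c,P,px in obs])
    r=least_squares(fun,x0); return r.x,np.round(r.fun.reshape(-1,2),1)
def crop(px,s,o): return (np.asarray(px,float)+.5)/s-.5+np.array(o)
E
python3 - <<'E'
from h import *
T=cal("top");S=cal("side")
ta=lambda p:crop(p,3.8,(150,160)); tb=lambda p:crop(p,4,(370,150)); sa=lambda p:crop(p,3.5,(270,160))
m=-np.pi/2
trT=[[-.08,.063,.048],[-.08,-.063,.048],[.08,.063,.03],[.08,-.063,.03],[-.112,0,.054]]
pT=ta([(508,68),(482,265),(748,103),(723,298),(438,160)])
trS=[[-.08,.063,.048],[-.08,-.063,.048],[.08,.063,.03],[.08,-.063,.03],[-.08,-.063,0],[-.08,.063,0]]
pS=sa([(110,253),(272,271),(163,194),(299,208),(262,325),(110,305)])
x0=[.5,-.05,m]
for o in([(T,trT,pT)],[(S,trS,pS)],[(T,trT,pT),(S,trS,pS)]): print("tray",*fit(o,x0))
st=[[0,.095,.094],[.18,.095,.094],[.18,-.095,.094],[0,-.095,.094]]
pT=tb([(105,103),(414,90),(442,413),(127,432)])
pS=sa([(162,90),(170,25),(353,30),(359,98)])
for o in([(T,st,pT)],[(S,st,pS)],[(T,st,pT),(S,st,pS)]): print("stand",*fit(o,[.5,-.25,m]))
a=.015
sp=[[a,a,.056],[a,-a,.056],[-a,-a,.056],[-a,a,.056]]
pT=ta([(175,277),(228,273),(234,325),(180,328)])
spS=[[-a,-a,.056],[-a,a,.056],[a,a,.056],[a,-a,.056],[a,a,0],[a,-a,0]]
pS=sa([(310,381),(263,381),(260,407),(311,408),(261,473),(306,476)])
for o in([(T,sp,pT)],[(S,spS,pS)],[(T,sp,pT),(S,spS,pS)]): print("stamp",*fit(o,[.4,.16,0]))
E
```

```text
tray [ 0.49781538  0.02096838 -1.68203769] [[-1.1  0.3]
 [-1.2 -0.2]
 [ 0.6  0.4]
 [ 1.1 -0.1]
 [ 0.6 -0.3]]
tray [ 0.49917442  0.01560246 -1.67524614] [[ 0.4 -0.4]
 [-1.1  0.6]
 [-0.6 -0.9]
 [ 0.1  0.1]
 [ 0.9  0.6]
 [ 0.3 -0.1]]
tray [ 0.49824201  0.02011327 -1.67991565] [[-0.8  0.2]
 [-0.8 -0.3]
 [ 0.9  0.1]
 [ 1.5 -0.4]
 [ 0.9 -0.4]
 [ 0.3  0.3]
 [-1.   1.4]
 [-0.3 -0.3]
 [ 0.4  0.8]
 [ 0.9  1.5]
 [ 0.2  0.6]]
stand [ 0.47589913 -0.18212526 -1.50558886] [[ 0.3  0.3]
 [-0.4 -0.2]
 [-0.4  0.3]
 [ 0.4 -0.5]]
stand [ 0.47499001 -0.17516746 -1.49337871] [[-0.4 -1.1]
 [ 0.6  0.9]
 [-0.8  1.6]
 [ 0.7 -0.9]]
stand [ 0.47584612 -0.18180064 -1.50334147] [[ 0.1  0.4]
 [-0.6 -0.3]
 [-0.4  0.2]
 [ 0.4 -0.4]
 [-0.4 -1.9]
 [ 1.1  0.3]
 [-0.5  1.1]
 [ 0.4 -1.5]]
stamp [0.41818045 0.27769445 0.11229107] [[ 1.   0.6]
 [-0.4  0.4]
 [-1.1 -0.7]
 [ 0.6 -0.3]]
stamp [ 0.41996171  0.28800533 -1.58029735] [[-0.5 10.2]
 [-0.6  8.7]
 [ 1.4 -6. ]
 [-0.  -5. ]
 [-0.1 -4.6]
 [-0.1 -4. ]]
stamp [ 0.41668596  0.28002299 -0.40261251] [[ 3.7 -1.4]
 [ 1.1  4.7]
 [-5.8  2.6]
 [-3.  -3.4]
 [ 3.7  2.8]
 [11.4  9.1]
 [ 0.2 -2.5]
 [-8.4 -8.8]
 [-1.3 -0.8]
 [-8.2 -8.1]]
```

```bash
python3 - <<'E'
from h import *
T=cal("top");S=cal("side")
ta=lambda p:crop(p,3.8,(150,160)); sa=lambda p:crop(p,3.5,(270,160))
a=.015
sp=[[a,a,.056],[a,-a,.056],[-a,-a,.056],[-a,a,.056]]
pT=ta([(175,277),(228,273),(234,325),(180,328)])
spS=[[-a,-a,.056],[a,-a,.056],[a,a,.056],[-a,a,.056],[a,a,0],[-a,a,0]]
pS=sa([(310,381),(263,381),(260,407),(311,408),(261,473),(306,476)])
for o in([(T,sp,pT)],[(S,spS,pS)],[(T,sp,pT),(S,spS,pS)]): print("stamp",*fit(o,[.4,.27,0]))
# distortion check: orange/teal etc not known; ray check of stand ring, table height
E
```

```text
stamp [0.41818045 0.27769445 0.11228996] [[ 1.   0.6]
 [-0.4  0.4]
 [-1.1 -0.7]
 [ 0.6 -0.3]]
stamp [0.42032458 0.27800605 0.08216806] [[-0.3 -0. ]
 [ 0.1 -0.7]
 [ 1.  -0.8]
 [-0.1 -0.4]
 [-0.5  1. ]
 [-0.2  0.8]]
stamp [0.41954518 0.27782941 0.09066515] [[ 1.1 -0.1]
 [-0.3 -0. ]
 [-1.2 -1.1]
 [ 0.4 -1. ]
 [-0.  -0.1]
 [ 0.4 -0.7]
 [ 1.4 -0.8]
 [ 0.3 -0.4]
 [-0.1  1. ]
 [ 0.2  0.8]]
```

```bash
python3 -m pendant '[[[0,0,0,0,0,0.058],[0,0,0,0,0,0.058],[0,0,0,0,0,0.058],[0,0,0,0,0,0.058],[0,0,0,0,0,0.058],[0,0,0,0,0,0.058]]]' 0
```

```text
time_s: 1.05
eef_pos: [0.2005, 0.5383, 0.2303]
eef_rot: [0.0, 0.675, 0.738, -0.001]
wrist_force: [0.6, 0.3, 0.2]
opening: 0.997
```

```bash
python3 -m pendant '[[[-0.232,0.162,0.07,0,0,0],[-0.232,0.162,0.07,0,0,0],[-0.232,0.162,0.07,0,0,0],[-0.232,0.162,0.07,0,0,0],[-0.232,0.162,0.07,0,0,0],[-0.232,0.162,0.07,0,0,0],[0,0,0,0,0,0]]]' 0
python3 - <<'E'
from h import *
import cv2
from bench import telemetry
p=telemetry.get_obs()["eef_pos"]
for n in("side","top"):
    c=cal(n); u=proj(c,p)[0]; print(n,u, proj(c,[.419,.278,.056]),proj(c,[.419,.278,.0]))
    x,y=int(u[0])-70,int(u[1])-60
    x=max(x,0); im=c["pixels"].copy()
    k=cv2.resize(im[y:y+140,x:x+160],None,fx=4,fy=4,interpolation=cv2.INTER_CUBIC)
    q=(int((u[0]-x+.5)*4),int((u[1]-y+.5)*4)); cv2.drawMarker(k,q,(255,0,255),0,14,1)
    cv2.imwrite(f"pics/{n}1.png",k)
E
```

```text
time_s: 1.92
eef_pos: [0.4253, 0.2721, 0.1452]
eef_rot: [0.0, 0.675, 0.738, 0.002]
wrist_force: [-0.1, 0.5, 0.1]
opening: 0.999
side [351.77691394 235.50957755] [[352.11393872 271.79955412]] [[350.72244793 292.2346168 ]]
top [197.65430137 233.75813451] [[203.26703072 238.42391941]] [[207.95092038 239.47123317]]
```

View pics/side1.png

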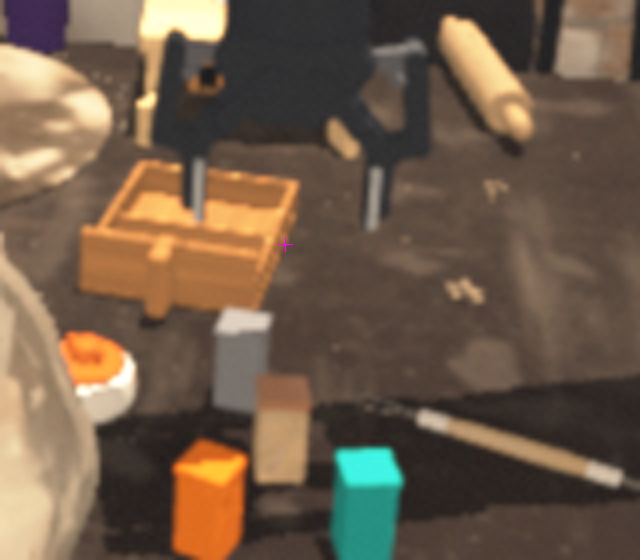

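View pics/top1.png

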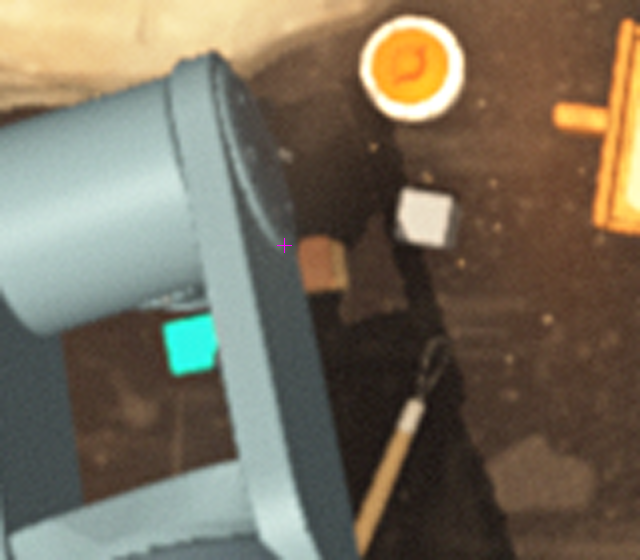

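```bash
python3 -m pendant '[[[0.016,-0.015,0.1,0,0,0],[0.016,-0.014,0.1,0,0,0],[0,0,0.1,0,0,0],[0,0,0.1,0,0,0],[0,0,0.1,0,0,0],[0,0,0.08,0,0,0],[0,0,0,0,0,0]]]' 0
```

```text
time_s: 2.9
eef_pos: [0.4132, 0.292, 0.0306]
eef_rot: [0.0, 0.668, 0.744, 0.006]
wrist_force: [0.3, -0.3, 0.3]
opening: 1.002
```

```bash
python3 -m pendant '[[[0,0,0,0,0,0]]]' 0;python3 -m pendant '[[[0,0,0,0,0,0]]]' 0
```

```text
time_s: 3.02
eef_pos: [0.4134, 0.2927, 0.0312]
eef_rot: [0.001, 0.668, 0.745, 0.006]
wrist_force: [0.3, -0.1, -0.7]
opening: 1.002
time_s: 3.15
eef_pos: [0.4138, 0.2931, 0.032]
eef_rot: [0.001, 0.667, 0.745, 0.007]
wrist_force: [-0.5, 0.2, 0.2]
opening: 1.0
```

```bash
python3 -m pendant '[[[-0.04,0.01,0.03,0,0,0],[-0.03,0.005,0.03,0,0,0],[0,0,0,0,0,0]]]' 0
```

```text
time_s: 3.52
eef_pos: [0.4198, 0.2785, 0.0201]
eef_rot: [0.001, 0.668, 0.744, 0.008]
wrist_force: [-0.4, 0.2, 0.2]
opening: 1.004
```

Well centred; close.

```bash
python3 -m pendant '[[[0,0,0,0,0,0],[0,0,0,0,0,0],[0,0,0,0,0,0],[0,0,0,0,0,0],[0,0,0,0,0,0],[0,0,0,0,0,0]]]' 1
```

```text
time_s: 4.28
eef_pos: [0.4201, 0.2786, 0.0203]
eef_rot: [0.001, 0.668, 0.744, 0.008]
wrist_force: [0.7, -0.0, -0.1]
opening: 0.342
```

```bash
python3 -m pendant '[[[0,0,-0.08,0,0,0],[0,0,-0.1,0,0,0],[0,0,-0.1,0,0,0],[0,0,-0.1,0,0,0],[0,0,0,0,0,0]]]' 1
python3 - <<'E'
from h import *
import cv2
c=cal("side"); cv2.imwrite("pics/side2.png",cv2.resize(c["pixels"][160:330,250:420],None,fx=3.5,fy=3.5,interpolation=cv2.INTER_CUBIC))
E
```

```text
time_s: 4.9
eef_pos: [0.4192, 0.2781, 0.1019]
eef_rot: [0.002, 0.668, 0.744, 0.009]
wrist_force: [-0.3, -0.1, -0.4]
opening: 0.347
```

View pics/side2.png

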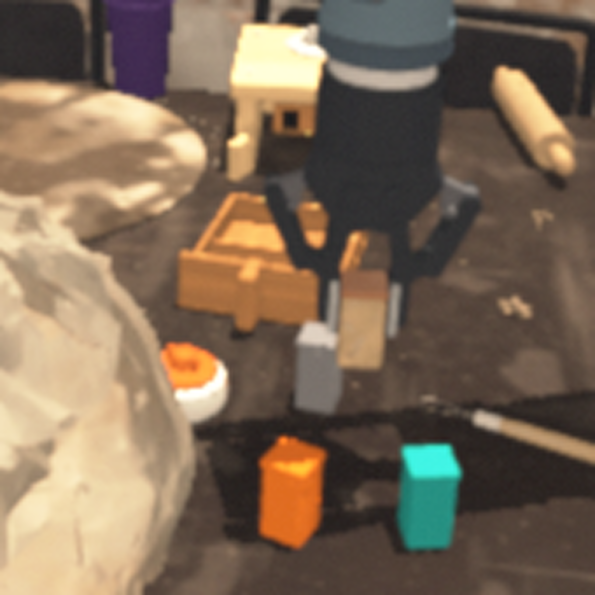

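```bash
python3 -m pendant '[[[-0.1,0.014,-0.03,0,0,0],[-0.18,0.026,-0.02,0,0,0],[-0.18,0.026,0,0,0,0],[-0.18,0.026,0,0,0,0],[-0.18,0.026,0,0,0,0],[-0.18,0.026,0,0,0,0],[-0.18,0.026,0,0,0,0],[-0.16,0.022,0,0,0,0],[-0.1,0.01,0,0,0,0],[0,0,0,0,0,0]]]' 1
python3 -m pendant '[[[0,0,0,0,0,0.035],[0,0,0,0,0,0.03],[0,0,0,0,0,0]]]' 1
```

```text
time_s: 6.2
eef_pos: [0.4855, -0.0125, 0.1008]
eef_rot: [-0.004, 0.667, 0.745, 0.004]
wrist_force: [-0.4, -0.4, -1.1]
opening: 0.346
time_s: 6.58
eef_pos: [0.4832, -0.0103, 0.0986]
eef_rot: [-0.007, 0.741, 0.671, 0.002]
wrist_force: [-0.4, 0.2, -0.4]
opening: 0.341
```

```bash
python3 -m pendant '[[[-0.014,0.03,0.06,0,0,0],[-0.014,0.027,0.06,0,0,0],[0,0,0,0,0,0],[0,0,0,0,0,0]]]' 1
python3 - <<'E'
from h import *
import cv2
for n in("side","top"):
    c=cal(n); 
    P=world([.4938,-.0173,-1.681],[[0,0,.006]]); u=proj(c,P)[0]; print(n,u)
    x,y=int(u[0])-70,int(u[1])-80
    k=cv2.resize(c["pixels"][y:y+140,x:x+150],None,fx=4,fy=4,interpolation=cv2.INTER_CUBIC)
    cv2.imwrite(f"pics/{n}3.png",k)
E
```

```text
time_s: 7.08
eef_pos: [0.4936, -0.016, 0.0714]
eef_rot: [-0.008, 0.74, 0.673, 0.002]
wrist_force: [-0.2, -0.3, -0.7]
opening: 0.341
side [332.36728879 230.15254259]
top [326.94410469 211.11047618]
```

View pics/side3.png

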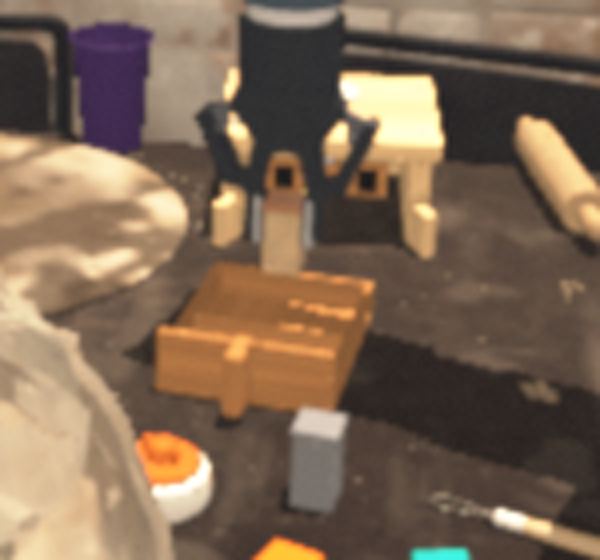

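View pics/top3.png

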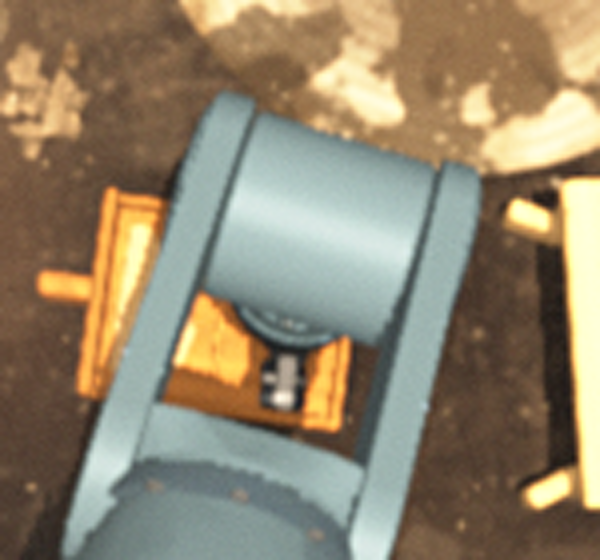

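```bash
python3 -m pendant '[[[0,0,0.06,0,0,0],[-0.003,0,0.06,0,0,0],[0,0,0.04,0,0,0],[0,0,0,0,0,0]]]' 1
```

```text
time_s: 7.68
eef_pos: [0.4931, -0.0161, 0.0375]
eef_rot: [-0.008, 0.74, 0.673, 0.002]
wrist_force: [-0.0, -0.1, -0.0]
opening: 0.34
```

```bash
python3 -m pendant '[[[0,0,0.03,0,0,0],[0,0,0.015,0,0,0],[0,0,0.01,0,0,0],[0,0,0,0,0,0]]]' 1
```

```text
time_s: 8.18
eef_pos: [0.4937, -0.0161, 0.0264]
eef_rot: [-0.007, 0.74, 0.673, 0.002]
wrist_force: [-1.3, -0.1, -0.6]
opening: 0.341
```

```bash
python3 -m pendant '[[[0,0,0.003,0,0,0],[0,0,0,0,0,0]]]' 1; python3 -m pendant '[[[0,0,0,0,0,0],[0,0,0,0,0,0],[0,0,0,0,0,0]]]' 0.4;  python3 -m pendant '[[[0,0,-0.05,0,0,0],[0,0,-0.1,0,0,0],[0,0,-0.1,0,0,0],[0,0,-0.1,0,0,0],[0,0,-0.1,0,0,0],[0,0,0,0,0,0]]]' 0.4
python3 - <<'E'
from h import *
import cv2
for n in("side","top"):
    c=cal(n); 
    P=world([.4938,-.0173,-1.681],[[0,0,.006]]); u=proj(c,P)[0]
    x,y=int(u[0])-70,int(u[1])-80; print(x,y)
    k=cv2.resize(c["pixels"][y:y+140,x:x+150],None,fx=4,fy=4,interpolation=cv2.INTER_CUBIC)
    cv2.imwrite(f"pics/{n}4.png",k)
E
```

```text
time_s: 8.43
eef_pos: [0.494, -0.0161, 0.0265]
eef_rot: [-0.007, 0.74, 0.673, 0.002]
wrist_force: [-0.3, 0.2, -1.1]
opening: 0.341
time_s: 8.8
eef_pos: [0.4942, -0.0162, 0.0265]
eef_rot: [-0.007, 0.74, 0.673, 0.003]
wrist_force: [-0.8, 0.3, -0.0]
opening: 0.599
time_s: 9.55
eef_pos: [0.4952, -0.0175, 0.122]
eef_rot: [-0.006, 0.74, 0.673, 0.003]
wrist_force: [-0.2, -0.2, -0.3]
opening: 0.599
262 150
256 131
```

View pics/side4.png

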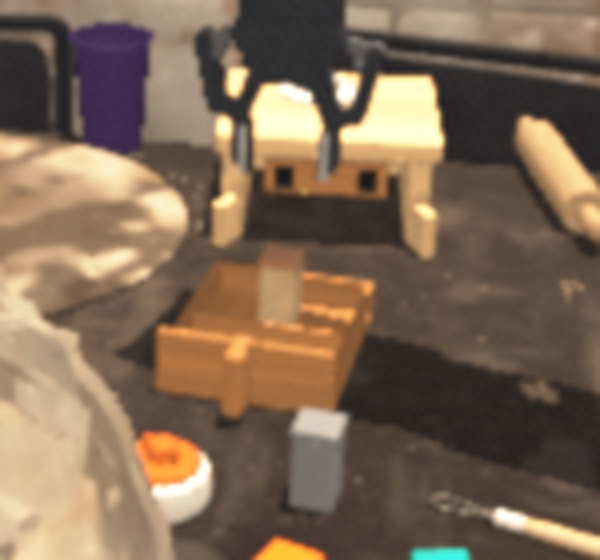

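View pics/top4.png

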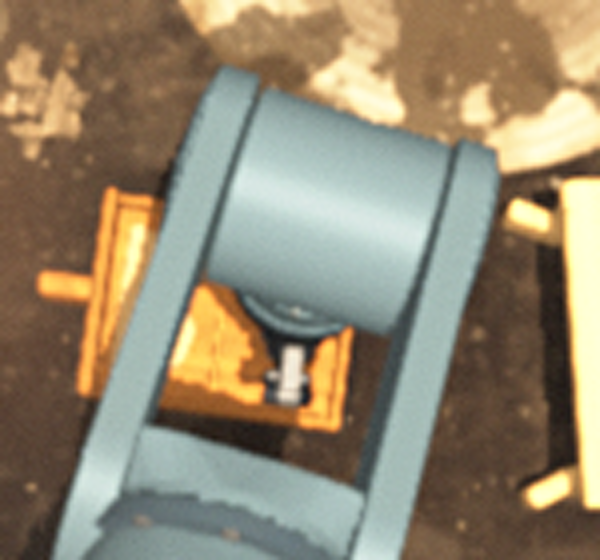

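```bash
python3 - <<'E'
from h import *
c=cal("top")
px=lambda p:crop(p,4,(256,131))
print(back(c,px([(38,282),(90,287),(64,285)]),.054), back(c,px([(112,187),(82,393)]),.048),back(c,px([(346,428)]),.03))
s=cal("side"); q=lambda p:crop(p,4,(262,150))
print(back(s,q([(236,345),(224,347),(250,349)]),.054))
a=.015
print("stamp",*fit([(s,[[a,-a,.056],[-a,-a,.056],[-a,a,.056],[a,a,.056],[a,a,0.006]],None)] if 0 else [(s,[[a,a,.062],[-a,a,.062],[a,a,.006],[-a,a,.006]],q([(258,268),(302,268),(256,320),(297,325)]))],[.49,-.017,-.1]))
E
```

```text
[[0.51091576 0.13307098 0.054     ]
 [0.50835728 0.10173065 0.054     ]
 [0.50933365 0.11739182 0.054     ]] [[0.57040917 0.09012503 0.048     ]
 [0.44487147 0.10551597 0.048     ]] [[ 0.42710447 -0.0543291   0.03      ]]
[[0.51304913 0.11560967 0.054     ]
 [0.52056681 0.11988945 0.054     ]
 [0.50308779 0.11952773 0.054     ]]
stamp [ 0.49799207 -0.02046043  0.05652244] [[ 0.3 -2. ]
 [-0.5 -1.4]
 [ 0.3  1.9]
 [-0.1  1.2]]
```

```bash
python3 -m pendant '[[[0.12,0.002,0,0,0,0.004],[0.15,0.002,0,0,0,0],[0.15,0.002,0.02,0,0,0],[0.15,0.002,0.02,0,0,0],[0.09,0.002,0.02,0,0,0],[0,0,0,0,0,0],[0,0,0,0,0,0]]]' 0.4
```

```text
time_s: 10.62
eef_pos: [0.5054, 0.1169, 0.1022]
eef_rot: [-0.012, 0.745, 0.667, -0.003]
wrist_force: [-0.2, -0.3, 0.5]
opening: 0.601
```

```bash
python3 -m pendant '[[[0.002,0.012,0.04,-0.0035,-0.0018,0],[0.002,0.012,0.06,-0.0035,-0.0018,0],[0,0,0.06,0,0,0],[0,0,0.06,0,0,0],[0,0,0.04,0,0,0],[0,0,0,0,0,0]]]' 0.4
```

```text
time_s: 11.38
eef_pos: [0.5097, 0.115, 0.0456]
eef_rot: [0.0, 0.746, 0.666, -0.0]
wrist_force: [-1.7, 0.4, 0.2]
opening: 0.599
```

```bash
python3 - <<'E'
from h import *
import cv2
c=cal("side");k=cv2.resize(c["pixels"][170:270,280:400],None,fx=5,fy=5,interpolation=cv2.INTER_CUBIC)
cv2.imwrite("pics/side5.png",k)
E
```

```text
(no output)
```

View pics/side5.png

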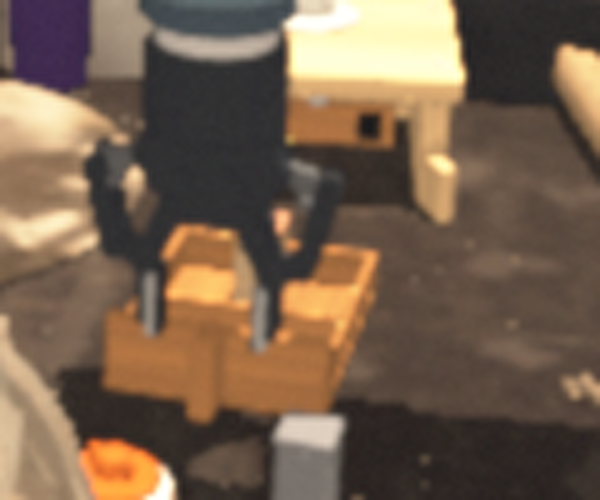

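```bash
python3 -m pendant '[[[0.006,0,0.04,0,0,0],[0.006,0,0.03,0,0,0],[0,0,0.01,0,0,0],[0,0,0,0,0,0]]]' 0.4
```

```text
time_s: 11.92
eef_pos: [0.5111, 0.1177, 0.0298]
eef_rot: [0.001, 0.746, 0.666, 0.001]
wrist_force: [-0.3, 0.2, 0.6]
opening: 0.601
```

```bash
python3 -m pendant '[[[-0.003,0,0.015,0,0,0],[0,0,0,0,0,0]]]' 0.4;python3 -m pendant '[[[0,0,0,0,0,0],[0,0,0,0,0,0],[0,0,0,0,0,0],[0,0,0,0,0,0],[0,0,0,0,0,0]]]' 1
```

```text
time_s: 12.18
eef_pos: [0.5113, 0.1171, 0.0269]
eef_rot: [0.001, 0.746, 0.666, 0.001]
wrist_force: [0.5, -0.9, 0.2]
opening: 0.6
time_s: 12.8
eef_pos: [0.5113, 0.1171, 0.0272]
eef_rot: [0.001, 0.746, 0.666, 0.001]
wrist_force: [0.4, -0.3, 0.3]
opening: 0.156
```

```bash
python3 -m pendant '[[[0,0,0,0,0,-0.008],[0,0,0,0,0,-0.012],[0,0,0,0,0,-0.012],[0,0,0,0,0,-0.012],[0,0,0,0,0,-0.008],[0,0,0,0,0,0],[0,0,0,0,0,0]]]' 1
```

```text
time_s: 13.68
eef_pos: [0.5098, 0.1171, 0.0272]
eef_rot: [0.0, 0.686, 0.728, -0.0]
wrist_force: [-1.3, -1.1, 1.2]
opening: 0.153
```

```bash
python3 -m pendant '[[[0,-0.015,0,0,0,-0.002],[0,-0.03,0,0,0,0],[0,-0.035,0,0,0,0],[0,-0.035,0,0,0,0],[0,-0.035,0,0,0,0],[0,-0.035,0,0,0,0],[0,-0.035,0,0,0,0],[0,-0.015,0,0,0,0],[0,0,0,0,0,0]]]' 1
python3 - <<'E'
from h import *
import cv2
from bench import telemetry
o=telemetry.get_obs()
for n,(x,y,w,h) in (("side",(270,160,130,110)),("top",(250,150,240,130))):
    c=cal(n);k=cv2.resize(c["pixels"][y:y+h,x:x+w],None,fx=3.3 if n=="top" else 5,fy=3.3 if n=="top" else 5,interpolation=cv2.INTER_CUBIC)
    cv2.imwrite(f"pics/{n}6.png",k)
E
```

```text
time_s: 14.8
eef_pos: [0.4605, 0.1137, 0.0272]
eef_rot: [0.001, 0.683, 0.731, 0.001]
wrist_force: [1.4, -0.2, -1.3]
opening: 0.151
```

View pics/side6.png

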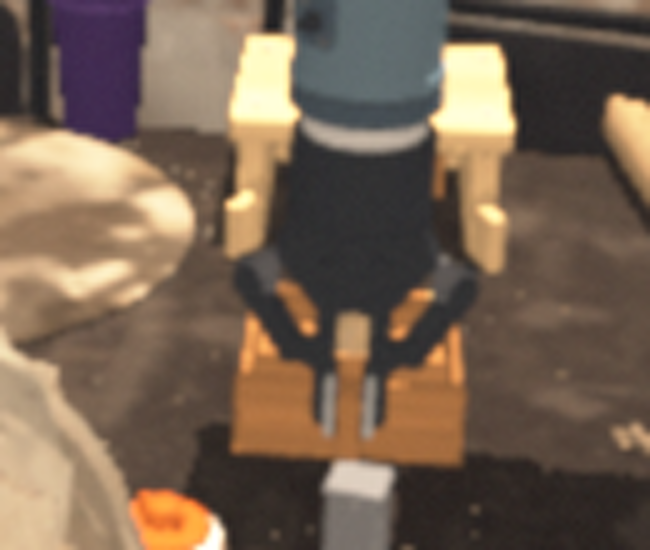

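View pics/top6.png

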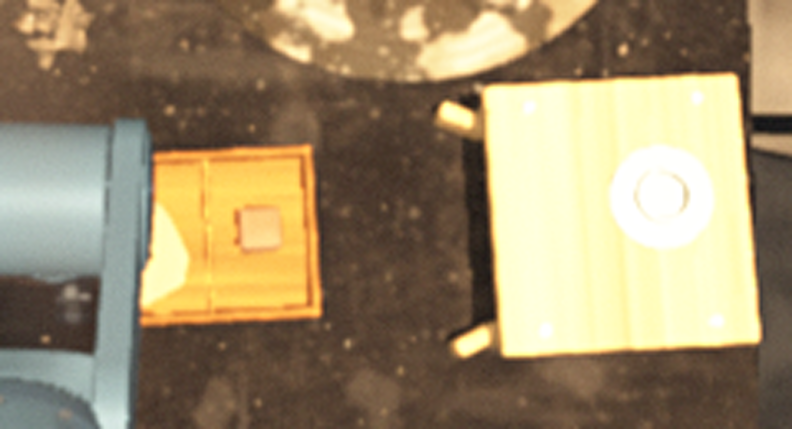

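```bash
python3 - <<'E'
from h import *
T=cal("top"); p=lambda q:crop(q,3.3,(250,150))
r=back(T,p([(313,147),(321,317)]),.03); m=r.mean(0); d=r[0]-r[1]
print("rear mid",m,"w",np.hypot(*d[:2]),"yawY",np.degrees(np.arctan2(d[1],d[0])))
v,res=fit([(T,[[0,.095,.094],[0,-.095,.094],[.18,.095,.094],[.18,-.095,.094]],p([(483,86),(502,356),(738,74),(760,344)]))],[.47,-.18,-1.5]);print(v,np.degrees(v[2])+90,res.tolist())
R=np.array([[np.cos(v[2]),np.sin(v[2])],[-np.sin(v[2]),np.cos(v[2])]])
print("rear in stand",R@(m[:2]-v[:2]),"tcp",R@(np.array([.4605,.1137])-v[:2]))
# cheek front end mids (z=.04)
print(back(T,p([(440,110),(455,350)]),.04)[:,:2], [R@(x[:2]-v[:2]) for x in back(T,p([(440,110),(455,350)]),.04)])
E
```

```text
rear mid [ 0.47072345 -0.06271067  0.03      ] w 0.1263461955121379 yawY 3.126263635413551
[ 0.47541944 -0.18241225 -1.50810036] 3.5922142144545575 [[0.4, 0.2], [0.1, -0.2], [-0.3, 0.2], [-0.2, -0.3]]
rear in stand [-0.11976062  0.00281313] tcp [-0.29646524  0.00366276]
[[ 0.56151098 -0.15246766]
 [ 0.38476837 -0.16334129]] [array([-0.0244917 ,  0.08779857]), array([-0.02471322, -0.08927807])]
```

```bash
python3 -m pendant '[[[-0.01,-0.004,0,0,0,0],[-0.02,-0.004,0,0,0,0],[-0.03,-0.004,0,0,0,0],[-0.03,-0.003,0,0,0,0],[-0.03,0,0,0,0,0],[-0.03,0,0,0,0,0],[-0.03,0,0,0,0,0],[-0.03,0,0,0,0,0],[-0.03,0,0,0,0,0],[-0.03,0,0,0,0,0],[-0.015,0,0,0,0,0],[0,0,0,0,0,0]]]' 1
python3 - <<'E'
from h import *
import cv2
from bench import telemetry
p=telemetry.get_obs()["eef_pos"]
v=[ 0.47541944,-0.18241225,-1.50810036]
R=np.array([[np.cos(v[2]),np.sin(v[2])],[-np.sin(v[2]),np.cos(v[2])]])
print("tcp",R@(p[:2]-v[:2]))
x,y,w,h=250,150,240,130
c=cal("top");k=cv2.resize(c["pixels"][y:y+h,x:x+w],None,fx=3.3,fy=3.3,interpolation=cv2.INTER_CUBIC)
cv2.imwrite(f"pics/top7.png",k)
E
```

```text
time_s: 16.45
eef_pos: [0.4614, 0.053, 0.0272]
eef_rot: [0.0, 0.684, 0.73, 0.001]
wrist_force: [0.0, 2.5, -0.0]
opening: 0.149
tcp [-0.23581329  0.00075325]
```

View pics/top7.png

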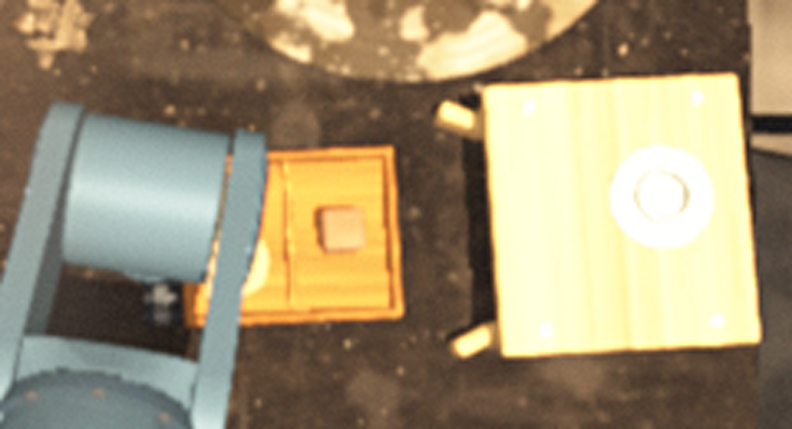

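```bash
python3 -m pendant '[[[-0.015,0,0,0,0,0],[-0.03,0,0,0,0,0],[-0.035,0,0,0,0,0],[-0.035,0,0,0,0,0],[-0.035,0,0,0,0,0],[-0.035,0,0,0,0,0],[-0.035,0,0,0,0,0],[-0.035,0,0,0,0,0],[-0.035,0,0,0,0,0],[-0.035,0,0,0,0,0],[-0.015,0,0,0,0,0],[0,0,0,0,0,0]]]' 1
python3 - <<'E'
from h import *
import cv2
from bench import telemetry
p=telemetry.get_obs()["eef_pos"]
v=[ 0.47541944,-0.18241225,-1.50810036]
R=np.array([[np.cos(v[2]),np.sin(v[2])],[-np.sin(v[2]),np.cos(v[2])]])
print("tcp",R@(p[:2]-v[:2]))
x,y,w,h=250,150,240,130
c=cal("top");k=cv2.resize(c["pixels"][y:y+h,x:x+w],None,fx=3.3,fy=3.3,interpolation=cv2.INTER_CUBIC)
cv2.imwrite(f"pics/top8.png",k)
E
```

```text
time_s: 18.0
eef_pos: [0.4661, -0.0195, 0.0272]
eef_rot: [0.0, 0.683, 0.73, 0.001]
wrist_force: [0.5, 2.1, 0.8]
opening: 0.152
tcp [-0.16315629  0.000873  ]
```

View pics/top8.png

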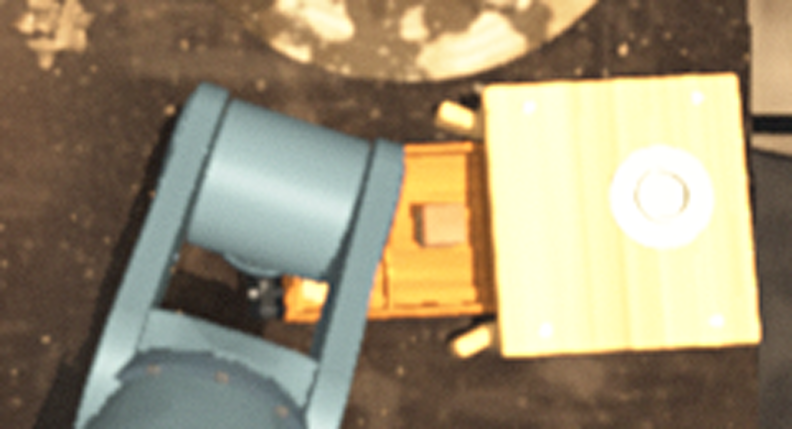

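```bash
python3 -m pendant '[[[-0.015,0,0,0,0,0],[-0.025,0,0,0,0,0],[-0.03,0,0,0,0,0],[-0.03,0,0,0,0,0],[-0.03,0,0,0,0,0],[-0.03,0,0,0,0,0],[-0.03,0,0,0,0,0],[-0.02,0,0,0,0,0],[-0.01,0,0,0,0,0],[0,0,0,0,0,0]]]' 1
cat > w.py <<'E'
from h import *
from bench import telemetry
p=telemetry.get_obs()
v=[ 0.47541944,-0.18241225,-1.50810036]
R=np.array([[np.cos(v[2]),np.sin(v[2])],[-np.sin(v[2]),np.cos(v[2])]])
print("tcp",R@(p["eef_pos"][:2]-v[:2]),"rear~",(R@(p["eef_pos"][:2]-v[:2]))[0]+.1767,"F",R@p["wrist_force"][:2],p["wrist_force"][2],"T",p["torque"])
E
python3 w.py
```

```text
time_s: 19.3
eef_pos: [0.4691, -0.0662, 0.0272]
eef_rot: [0.0, 0.683, 0.73, 0.001]
wrist_force: [0.0, 3.6, 2.6]
opening: 0.15
tcp [-0.11637338  0.00094714] rear~ 0.060326618479142835 F [-3.55236534  0.2319647 ] 2.5845994636744845 T [0.31888433 0.10284546 0.05321377]
```

```bash
python3 -m pendant '[[[-0.01,0,0,0,0,0],[-0.01,0,0,0,0,0],[-0.01,0,0,0,0,0],[-0.01,0,0,0,0,0],[-0.006,0,0,0,0,0],[-0.005,0,0,0,0,0]]]' 1; python3 w.py;python3 -m pendant '[[[-0.006,0,0,0,0,0],[-0.006,0,0,0,0,0],[-0.006,0,0,0,0,0],[-0.006,0,0,0,0,0]]]' 1; python3 w.py
```

```text
time_s: 20.05
eef_pos: [0.4697, -0.0764, 0.0272]
eef_rot: [-0.0, 0.683, 0.73, 0.001]
wrist_force: [-0.7, 4.5, 2.7]
opening: 0.152
tcp [-0.10617414  0.00088471] rear~ 0.07052585919508197 F [-4.56134415 -0.46091785] 2.679488614222304 T [0.53090726 0.08853932 0.04301348]
time_s: 20.55
eef_pos: [0.47, -0.0815, 0.0272]
eef_rot: [-0.0, 0.683, 0.73, 0.001]
wrist_force: [-0.3, 4.1, 3.0]
opening: 0.152
tcp [-0.10109269  0.00089672] rear~ 0.07560731395516934 F [-4.1010053  -0.02064355] 3.0208358237600597 T [ 0.48936226  0.02468876 -0.02443146]
```

```bash
python3 -m pendant '[[[-0.005,0,0,0,0,0],[-0.005,0,0,0,0,0],[-0.005,0,0,0,0,0],[-0.005,0,0,0,0,0]]]' 1; python3 w.py
```

```text
time_s: 21.05
eef_pos: [0.4703, -0.0857, 0.0272]
eef_rot: [-0.0, 0.683, 0.73, 0.001]
wrist_force: [-1.0, 4.1, 2.6]
opening: 0.15
tcp [-0.09682276  0.00092511] rear~ 0.0798772447656958 F [-4.10357942 -0.69510917] 2.620082012513175 T [ 0.50845013  0.10157021 -0.0261112 ]
```

```bash
python3 -m pendant '[[[-0.005,0,0,0,0,0],[-0.005,0,0,0,0,0],[-0.005,0,0,0,0,0]]]' 1; python3 w.py
```

```text
time_s: 21.42
eef_pos: [0.4705, -0.0889, 0.0272]
eef_rot: [-0.0, 0.683, 0.73, 0.001]
wrist_force: [-0.4, 4.3, 2.8]
opening: 0.155
tcp [-0.09360369  0.00096884] rear~ 0.08309631478921452 F [-4.35032449 -0.11753485] 2.817947683392525 T [ 0.54158083  0.07917874 -0.06070469]
```

```bash
python3 -m pendant '[[[-0.005,0,0,0,0,0],[-0.005,0,0,0,0,0],[-0.005,0,0,0,0,0]]]' 1; python3 w.py
```

```text
time_s: 21.8
eef_pos: [0.4707, -0.0921, 0.0272]
eef_rot: [-0.0, 0.683, 0.73, 0.001]
wrist_force: [-0.2, 4.8, 2.8]
opening: 0.15
tcp [-0.09042395  0.00092701] rear~ 0.08627605004401236 F [-4.79000659  0.13401578] 2.8022704510326824 T [ 0.58977183  0.04194607 -0.01065371]
```

```bash
python3 -m pendant '[[[-0.005,0,0,0,0,0],[-0.005,0,0,0,0,0],[-0.005,0,0,0,0,0]]]' 1; python3 w.py
```

```text
time_s: 22.18
eef_pos: [0.4709, -0.0953, 0.0272]
eef_rot: [-0.0, 0.683, 0.73, 0.001]
wrist_force: [0.1, 4.3, 3.2]
opening: 0.156
tcp [-0.08720955  0.00093184] rear~ 0.08949045138319314 F [-4.28476497  0.33663725] 3.175076316984558 T [ 5.14381035e-01  5.21185393e-02 -1.40669447e-04]
```

```bash
python3 -m pendant '[[[-0.005,0,0,0,0,0],[-0.005,0,0,0,0,0],[-0.005,0,0,0,0,0]]]' 1; python3 w.py
```

```text
time_s: 22.55
eef_pos: [0.4711, -0.0985, 0.0272]
eef_rot: [-0.0, 0.683, 0.73, 0.001]
wrist_force: [0.7, 4.0, 3.3]
opening: 0.149
tcp [-0.08402269  0.000943  ] rear~ 0.09267731052975967 F [-3.99400478  0.91509054] 3.31065788345858 T [ 0.49077479  0.09635173 -0.00502851]
```

```bash
python3 -m pendant '[[[-0.005,0,0,0,0,0],[-0.005,0,0,0,0,0],[-0.005,0,0,0,0,0]]]' 1; python3 w.py
```

```text
time_s: 22.92
eef_pos: [0.4714, -0.1017, 0.0272]
eef_rot: [-0.0, 0.683, 0.73, 0.001]
wrist_force: [-0.7, 3.0, 3.3]
opening: 0.151
tcp [-0.08078466  0.00099619] rear~ 0.09591533919032254 F [-3.02417473 -0.46431826] 3.2777219106811755 T [ 0.53193307  0.12434008 -0.01908583]
```

```bash
python3 -m pendant '[[[-0.005,0,0,0,0,0],[-0.005,0,0,0,0,0],[-0.005,0,0,0,0,0]]]' 1; python3 w.py
```

```text
time_s: 23.3
eef_pos: [0.4715, -0.1049, 0.0272]
eef_rot: [-0.0, 0.683, 0.73, 0.001]
wrist_force: [-0.8, 4.0, 3.1]
opening: 0.152
tcp [-0.07760537  0.00097656] rear~ 0.09909463270090973 F [-3.99162389 -0.50658066] 3.148726157643294 T [ 0.54280841  0.03305473 -0.00281844]
```

```bash
python3 -m pendant '[[[-0.005,0,0,0,0,0],[-0.005,0,0,0,0,0],[-0.005,0,0,0,0,0]]]' 1; python3 w.py
```

```text
time_s: 23.68
eef_pos: [0.4715, -0.1051, 0.0272]
eef_rot: [-0.002, 0.683, 0.73, 0.003]
wrist_force: [0.1, 10.3, 4.9]
opening: 0.155
tcp [-0.07739896  0.00090423] rear~ 0.09930103944906742 F [-10.30542116   0.75940016] 4.947170403637241 T [ 1.1539636  -0.03439226  0.0230151 ]
```

```bash
python3 -m pendant '[[[-0.005,0,0,0,0,0],[-0.005,0,0,0,0,0],[-0.005,0,0,0,0,0]]]' 1; python3 w.py
```

```text
time_s: 24.05
eef_pos: [0.4713, -0.105, 0.0272]
eef_rot: [-0.004, 0.683, 0.73, 0.004]
wrist_force: [-0.2, 10.2, 6.6]
opening: 0.154
tcp [-0.07747171  0.00076557] rear~ 0.09922829118420645 F [-10.17709796   0.42953579] 6.606778882260363 T [ 0.96357183 -0.0222494  -0.11216259]
```

```bash
python3 -m pendant '[[[0,0,0,0,0,0],[0,0,0,0,0,0]]]' 1; python3 w.py; python3 -m pendant '[[[0,0,0,0,0,0],[0,0,0,0,0,0],[0,0,0,0,0,0]]]' 0.5; python3 w.py
```

```text
time_s: 24.3
eef_pos: [0.4713, -0.105, 0.0272]
eef_rot: [-0.004, 0.683, 0.73, 0.004]
wrist_force: [-0.1, 5.9, 3.6]
opening: 0.152
tcp [-0.0774931   0.00071507] rear~ 0.09920689921844811 F [-5.90493364  0.31626248] 3.6215097791914674 T [ 0.33869411  0.04652314 -0.22473853]
time_s: 24.68
eef_pos: [0.4714, -0.1066, 0.0269]
eef_rot: [-0.003, 0.683, 0.73, 0.003]
wrist_force: [-0.3, -0.1, 0.7]
opening: 0.499
tcp [-0.07596247  0.00076436] rear~ 0.10073753385188221 F [ 0.03903653 -0.3325771 ] 0.7080828363711321 T [ 0.03958743  0.01537954 -0.08349352]
```

```bash
python3 -m pendant '[[[0.01,0,-0.05,0,0,0],[0.01,0,-0.08,0,0,0],[0.01,0,-0.1,0,0,0],[0.05,0,-0.1,0,0,0],[0.15,0,-0.1,0,0,0],[0.2,0,-0.1,0,0,0],[0.2,0,-0.1,0,0,0],[0.2,0,-0.05,0,0,0],[0.1,0,0,0,0,0],[0,0,0,0,0,0]]]' 0.5
python3 - <<'E'
from h import *
import cv2
for n,(x,y,w,h),s in (("side",(290,150,110,90),6),("top",(330,140,160,130),5)):
    c=cal(n);k=cv2.resize(c["pixels"][y:y+h,x:x+w],None,fx=s,fy=s,interpolation=cv2.INTER_CUBIC)
    if n=="side": k=np.clip(k.astype(float)*1.5,0,255).astype(np.uint8)
    cv2.imwrite(f"pics/{n}9.png",k)
E
```

```text
time_s: 25.92
eef_pos: [0.4614, 0.0832, 0.1811]
eef_rot: [0.003, 0.683, 0.73, 0.007]
wrist_force: [-0.3, 0.0, -0.7]
opening: 0.502
```

View pics/side9.png

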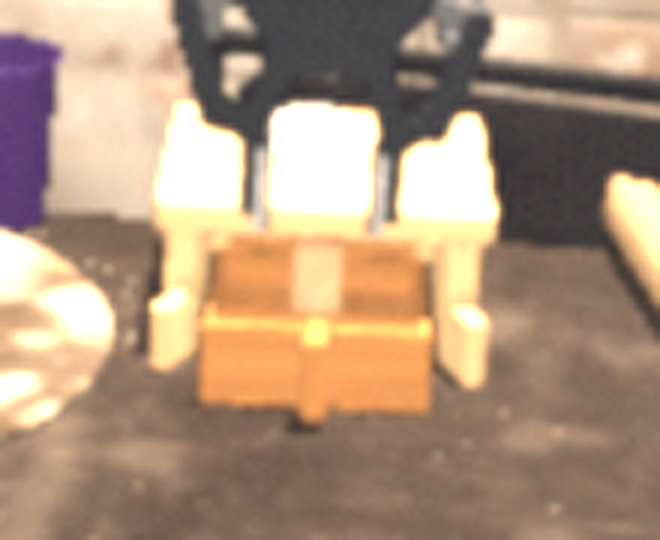

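View pics/top9.png

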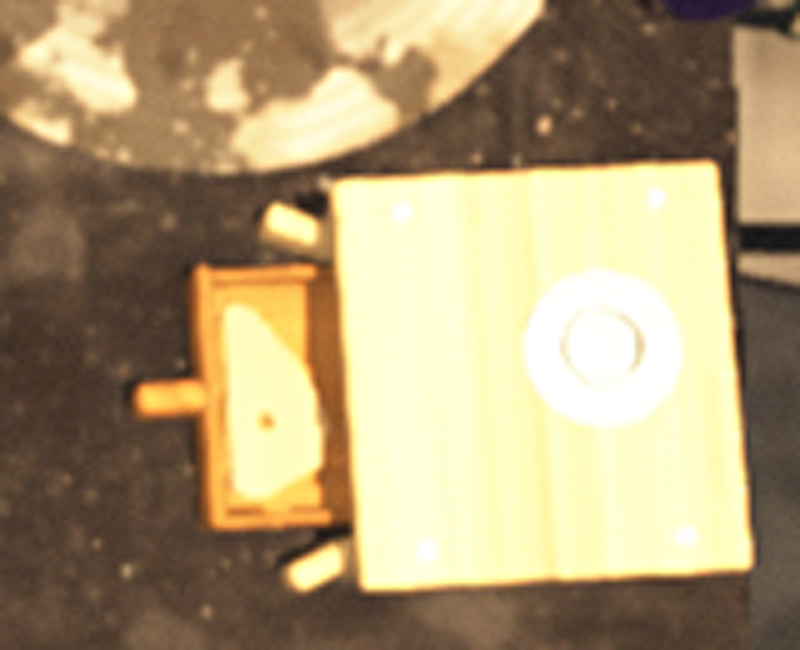

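```bash
python3 - <<'E'
from h import *
T=cal("top"); S=cal("side"); p=lambda q:crop(q,5,(330,140)); q=lambda a:crop(a,6,(290,150))
v,res=fit([(T,[[0,.095,.094],[0,-.095,.094],[.18,.095,.094],[.18,-.095,.094]],p([(335,182),(361,590),(718,161),(751,570)]))],[.47,-.18,-1.5]);print(v,res.tolist())
R=np.array([[np.cos(v[2]),np.sin(v[2])],[-np.sin(v[2]),np.cos(v[2])]])
B=back(T,p([(193,268),(210,528)]),.048); d=B[0]-B[1]
print([R@(b[:2]-v[:2]) for b in B],"yaw diff deg",np.degrees(np.arctan2(d[1],d[0])-v[2])-90)
B=back(T,p([(133,397)]),.054);print("handle tip",R@(B[0,:2]-v[:2]))
a=.08;b=.063
print("side",*fit([(S,[[-a,b,.048],[-a,-b,.048],[-a,b,0],[-a,-b,0]],q([(203,318),(432,322),(200,403),(432,410)]))],[.475,-.2,-1.5]))
print("side stand",*fit([(S,[[0,.095,.094],[0,-.095,.094],[0,.095,.076],[0,-.095,.076]],q([(155,208),(498,215),(155,232),(498,238)]))],[.475,-.2,-1.5]))
E
```

```text
[ 0.47546101 -0.18263048 -1.50708162] [[-0.2, -0.1], [0.2, -0.2], [-0.1, 0.4], [0.1, -0.1]]
[array([-0.06318146,  0.06338508]), array([-0.06269216, -0.0624511 ])] yaw diff deg 0.22278338884225946
handle tip [-0.09641794  0.00172694]
side [ 0.48420849 -0.2103178  -1.43824612] [[-0.   0.4]
 [ 0.5  0.7]
 [ 0.1 -0.4]
 [-0.5 -0.6]]
side stand [ 0.47564307 -0.18674358 -1.4279359 ] [[ 0.3 -0.5]
 [-0.1 -0.5]
 [ 0.2  0.5]
 [-0.5  0.7]]
```

```bash
python3 -m pendant '[[[-0.1,0,0.05,0,0,0],[-0.12,0,0.1,0,0,0],[-0.12,0,0.12,0,0,0],[-0.1,0,0.12,0,0,0],[0,0,0.12,0,0,0],[0,0,0.1,0,0,0],[0,0,0.05,0,0,0],[0,0,0,0,0,0],[0,0,0,0,0,0]]]' 1; python3 w.py
```

```text
time_s: 27.25
eef_pos: [0.4689, -0.0167, 0.0438]
eef_rot: [0.002, 0.689, 0.725, 0.006]
wrist_force: [0.5, 0.1, 0.1]
opening: -0.002
tcp [-0.1658037   0.00390109] rear~ 0.01089630015253834 F [-0.10555098  0.50936867] 0.1058556219315409 T [-0.01697039 -0.00062923  0.0012786 ]
```

```bash
python3 -m pendant '[[[0,-0.006,0.03,0,0,0],[0,-0.006,0.03,0,0,0],[-0.05,0,0,0,0,0],[-0.05,0,0,0,0,0],[-0.04,0,0,0,0,0],[-0.02,0,0,0,0,0],[0,0,0,0,0,0],[0,0,0,0,0,0]]]' 1; python3 w.py
```

```text
time_s: 28.25
eef_pos: [0.4698, -0.0518, 0.0327]
eef_rot: [0.004, 0.689, 0.725, 0.007]
wrist_force: [-0.1, 0.3, 0.3]
opening: 0.001
tcp [-0.13073192  0.00257674] rear~ 0.045968078210812946 F [-0.26973863 -0.04360361] 0.3423209487459751 T [-0.02784237 -0.05685401 -0.0241731 ]
```

```bash
python3 -m pendant '[[[-0.02,-0.003,0,0,0,0],[-0.02,-0.003,0,0,0,0],[-0.015,0,0,0,0,0],[-0.005,0,0,0,0,0],[0,0,0,0,0,0]]]' 1; python3 w.py
```

```text
time_s: 28.88
eef_pos: [0.4691, -0.0642, 0.0326]
eef_rot: [0.004, 0.689, 0.725, 0.007]
wrist_force: [-0.1, -0.6, -0.8]
opening: -0.0
tcp [-0.11832498  0.00111721] rear~ 0.05837501941289587 F [ 0.55693941 -0.13020413] -0.7570082802441991 T [ 0.00964546 -0.01651888 -0.01695485]
```

```bash
python3 -m pendant '[[[-0.005,0,0,0,0,0],[-0.004,0,0,0,0,0],[-0.004,0,0,0,0,0]]]' 1; python3 w.py
```

```text
time_s: 29.25
eef_pos: [0.4692, -0.0668, 0.0326]
eef_rot: [0.004, 0.689, 0.725, 0.007]
wrist_force: [-1.2, -0.5, 0.5]
opening: 0.002
tcp [-0.11574914  0.00107206] rear~ 0.060950855001871335 F [ 0.38326717 -1.18172951] 0.5123741947602287 T [-0.00230766 -0.01400536 -0.00326012]
```

```bash
python3 -m pendant '[[[-0.004,0,0,0,0,0],[-0.004,0,0,0,0,0],[-0.004,0,0,0,0,0]]]' 1; python3 w.py
```

```text
time_s: 29.62
eef_pos: [0.4694, -0.0693, 0.0326]
eef_rot: [0.004, 0.689, 0.725, 0.007]
wrist_force: [0.6, -0.1, -0.5]
opening: -0.001
tcp [-0.11323316  0.00104641] rear~ 0.06346684215552235 F [0.10501491 0.61839378] -0.5075252712730123 T [ 0.06542833 -0.00570017  0.02408709]
```

```bash
python3 -m pendant '[[[-0.005,0,0,0,0,0],[-0.005,0,0,0,0,0],[-0.005,0,0,0,0,0],[-0.004,0,0,0,0,0]]]' 1; python3 w.py
```

```text
time_s: 30.12
eef_pos: [0.4695, -0.0734, 0.0326]
eef_rot: [0.004, 0.689, 0.725, 0.007]
wrist_force: [0.5, 0.3, 0.1]
opening: -0.0
tcp [-0.10916267  0.00096953] rear~ 0.06753733496850038 F [-0.30484227  0.52602237] 0.058679020285941755 T [-0.02571317  0.02650386  0.0355987 ]
```

```bash
python3 -m pendant '[[[-0.004,0,0,0,0,0],[-0.004,0,0,0,0,0],[-0.003,0,0,0,0,0]]]' 1; python3 w.py
```

```text
time_s: 30.5
eef_pos: [0.4697, -0.0758, 0.0326]
eef_rot: [0.004, 0.689, 0.725, 0.007]
wrist_force: [0.2, 0.1, 0.6]
opening: 0.002
tcp [-0.10675418  0.00096373] rear~ 0.06994581912562443 F [-0.07462187  0.2082498 ] 0.5630867346646407 T [0.02011685 0.06413964 0.06245643]
```

```bash
python3 -m pendant '[[[-0.003,0,0,0,0,0],[-0.003,0,0,0,0,0],[-0.003,0,0,0,0,0]]]' 1; python3 w.py
```

```text
time_s: 30.88
eef_pos: [0.4698, -0.0777, 0.0326]
eef_rot: [0.004, 0.689, 0.725, 0.007]
wrist_force: [0.7, -0.2, 0.7]
opening: -0.0
tcp [-0.10485454  0.00091931] rear~ 0.07184545746015496 F [0.27753991 0.64477331] 0.6927752775279475 T [ 0.05883467 -0.01991378 -0.0296298 ]
```

```bash
python3 -m pendant '[[[-0.003,0,0,0,0,0],[-0.003,0,0,0,0,0]]]' 1; python3 w.py
```

```text
time_s: 31.12
eef_pos: [0.4698, -0.0778, 0.0326]
eef_rot: [0.003, 0.689, 0.725, 0.008]
wrist_force: [-0.2, 6.6, 2.7]
opening: 0.005
tcp [-0.10476441  0.00089739] rear~ 0.07193559054571336 F [-6.59774884  0.23785625] 2.7282503182032642 T [ 0.85127588 -0.13162298  0.00868945]
```

```bash
python3 -m pendant '[[[-0.003,0,0,0,0,0],[-0.003,0,0,0,0,0]]]' 1; python3 w.py
```

```text
time_s: 31.38
eef_pos: [0.4697, -0.0777, 0.0326]
eef_rot: [0.002, 0.689, 0.725, 0.008]
wrist_force: [1.9, 5.5, 1.5]
opening: -0.0
tcp [-0.10482653  0.00086826] rear~ 0.07187347384070034 F [-5.38347043  2.24848396] 1.5360532636569337 T [ 0.75237623 -0.05806467  0.03405636]
```

```bash
python3 -m pendant '[[[-0.003,0,0,0,0,0],[-0.003,0,0,0,0,0]]]' 1; python3 w.py
```

```text
time_s: 31.62
eef_pos: [0.4698, -0.0777, 0.0326]
eef_rot: [0.002, 0.689, 0.725, 0.009]
wrist_force: [0.2, 5.4, 2.2]
opening: -0.002
tcp [-0.10483646  0.00090159] rear~ 0.07186353825223495 F [-5.3360935   0.50065991] 2.2096374647286185 T [ 0.77460475 -0.09468391  0.06940223]
```

```bash
python3 -m pendant '[[[0.02,0,0,0,0,0],[0.05,0,0,0,0,0],[0.1,0,-0.02,0,0,0],[0.1,0,-0.1,0,0,0],[0.1,0,-0.15,0,0,0],[0.1,0,-0.15,0,0,0],[0.1,0,-0.15,0,0,0],[0.05,0,-0.1,0,0,0],[0,0,0,0,0,0],[0,0,0,0,0,0]]]' 1
python3 - <<'E'
from h import *
import cv2
for n,(x,y,w,h),s in (("side",(290,150,110,90),6),("top",(200,140,290,130),2.7)):
    c=cal(n);k=cv2.resize(c["pixels"][y:y+h,x:x+w],None,fx=s,fy=s,interpolation=cv2.INTER_CUBIC)
    if n=="side": k=np.clip(k.astype(float)*1.4,0,255).astype(np.uint8)
    cv2.imwrite(f"pics/{n}10.png",k)
E
python3 w.py
```

```text
time_s: 32.88
eef_pos: [0.4592, 0.0507, 0.1701]
eef_rot: [0.002, 0.688, 0.725, 0.007]
wrist_force: [-0.2, -0.1, -0.2]
opening: 0.002
tcp [-0.23347438 -0.00170875] rear~ -0.05677438387699024 F [0.45484612 0.30975139] -0.5946665335000348 T [0.02331215 0.03175501 0.0174446 ]
```

View pics/side10.png

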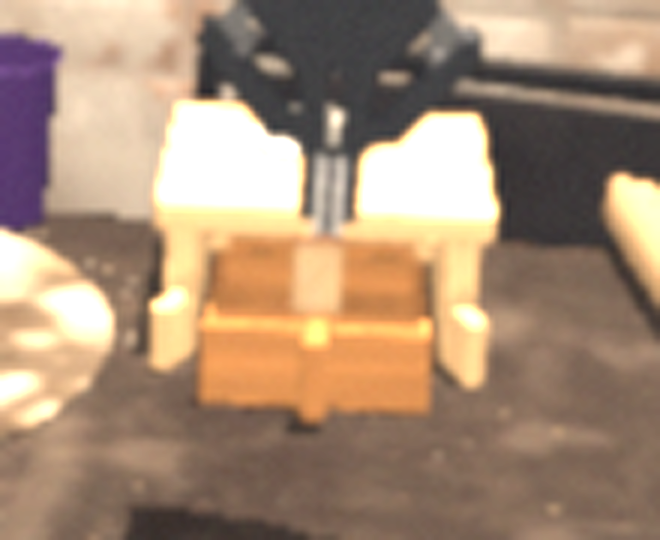

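View pics/top10.png

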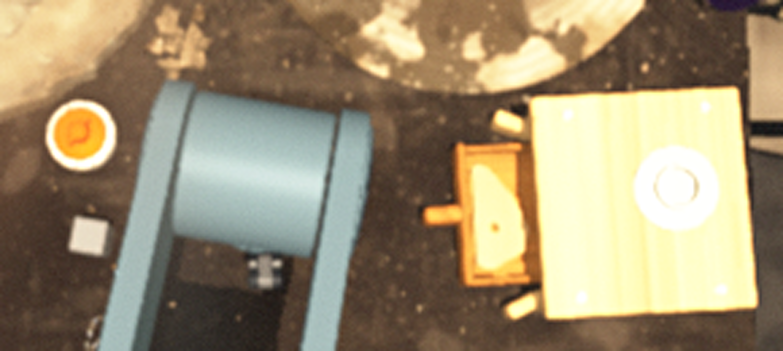

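The side view shows the stamp upright in the tray, with its top at about (318,245) and its foot at about (315,310). The tray sits centred and flat between the cheeks. In the top view the ring at (677,187) and the timer at (81,135) look undisturbed, and the arm is clear.

```bash
python3 -c "
from bench import ctrl
print(ctrl.hand_in())"
```

```text
the job is handed in; nothing more can be done
None
```

I stood the wooden stamp upright in the tray's rear compartment. I then slid the tray along the table by its handle, rear end first, under the stand to the depth stop, let go and handed the job in at about 33 s.

- **Feeling for the stop:** the tray stopped dead with its rear face about 99 mm behind the mouth. The wrist force rose from about 4 N of drag to about 10 N, so roughly 6 N was on the pads.
- **Second check:** after letting go, I gave the end of the handle a gentle push of 5 to 7 N. The tray did not move, and I then backed the arm away.
- **Position, from the pictures after letting go:**
  - The tray was square to the stand within about 0.3°, and within about 1 mm of the middle of the bay.
  - The image put the rear face at about 97 mm, against 99 mm by feel, which is within the camera calibration error.
  - The side camera alone put the tray and stand yaws about 4° off the top view's. It agreed that the two are parallel within about 0.6°.
- **Stamp and bystanders:** the last pictures show the stamp standing upright, and the timer and ring where they were. The clay was outside my last pictures, but the arm never worked close to it.
- **Not measured:** the gap at each pad could not be seen. I infer it from the force and the squareness.

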